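# Push a roll of tape through the spring flap of the tape bin

## Task

Put the small yellow roll of tape away in the plywood tape bin without picking it up: push the bin's spring flap open with one finger and, while that finger keeps it open, push the roll along the ledge and through the doorway with the other finger, until it drops into the bin. Do not shove the flap with the roll; then draw the fingers back so that the flap shuts behind it, and leave the things around alone.

Things in the scene. Friction and masses are not known exactly. Their poses are not given: they have to be found in the camera images.
- tape_bin: Plywood tape bin fixed to the bench, 298 x 160 mm. Origin on the bench below the doorway's middle; x points from the ledge through the doorway into the bin, y left, z up. Ledge: x -180 to 0, top z 62, low rails (top z 75) at its sides. Bin: open above, inside x 0 to 108, floor z 8, walls to z 61. Ledge and bin are 140 wide inside (y -70 to 70). All in mm.
- flap (a joint): Angle of the aluminium spring flap across the doorway: 0 shut, grows as it swings into the bin, at most 1.5; it cannot swing towards the ledge. Upright hinge at bin x 0, y +70 mm; it reaches 138 mm from there to y -68. A spring of 0.24 (shut) to 0.28 N m (open) always shuts it: some 8 N when pushed 30 mm from the hinge. Let go, it closes within a second.
- doorway (a point): Middle of the doorway at ledge height (bin x 0, y 0, z 62 mm); axes as the bin's. The doorway has no lintel, only two posts, 11 mm thick, at bin y +75 and -75, top z 110 mm.
- flap_edge (a point): Free end of the flap, half-way up (z 86 mm). The flap is a plate 4 mm thick (6 at its top edge), from z 66 to z 107 mm; it swings above the bin's walls. At angle a its free end lies at bin x = 138 sin a, y = 70 - 138 cos a (mm).
- roll_mid (a point): Centre of the small yellow roll of tape, half-way up: 56 mm across, 22 mm high, hole 26 mm, about 60 g. It lies flat on the ledge (top at z 84 mm) with its centre 80 to 120 mm before the doorway.
- tape_roll: The same roll of tape; origin at the centre of its underside, z along its axis.
- spool: Bystander: orange spool of thread, 43 mm across, 47 mm high, upright on the bench at the right of the bin; origin at its underside.
- white_roll: Bystander: white roll of tape, 66 mm across, 22 mm high, flat on the bench at the left of the bin; origin at its underside.
- battery: Bystander: battery, 15 mm thick, 50 mm long, on the bench at the right of the ledge; origin at its underside.
- driver: Bystander: screwdriver with a blue handle, 181 x 64 mm overall, lying on the bench at the left; origin at its underside.
Mind the look-alikes: they are no part of the job. Leave any black look-alike of the tape_roll alone.

How it is judged:
On the way, in this order (a step that is already met when the one before it is completed fails the run):
1. a finger holds the flap open while the roll still lies on the ledge, before the doorway (value of joint flap above 0.25 rad and contact force between the fingers and flap above 0.2 N and x of roll_mid in the frame of tape_bin below -0.028 m and z of roll_mid in the frame of tape_bin above 0.066 m), for 0.1 s.
2. the roll passes the doorway, pushed by a finger, while a finger keeps the flap open (value of joint flap above 0.4 rad and contact force between the fingers and flap above 0.2 N and contact force between the fingers and tape_roll above 0.03 N and x of roll_mid in the frame of tape_bin between -0.022 and 0.03 m), for 0.1 s.
At the end, for the whole second after the job is handed in: The roll lies at rest inside the bin behind the doorway, its centre less than 45 mm above the bench, and the flap is shut (within 0.06 rad) (x of roll_mid in the frame of tape_bin between 0.01 and 0.108 m and y of roll_mid in the frame of tape_bin between -0.07 and 0.07 m and z of roll_mid in the frame of tape_bin below 0.045 m and value of joint flap below 0.06 rad and linear speed of tape_roll below 0.02 m/s); the robot touches nothing.
It fails at once if the roll is lifted (centre more than 20 mm above where it lies on the ledge) (z of roll_mid in the frame of tape_bin above 0.093 m).
It fails at once if the roll is shoved against the flap (over 1.5 N) (contact force between tape_roll and flap above 1.5 N).
It fails at once if a bystander is moved more than 30 mm (distance of any of spool, white_roll, battery, driver from where it was at the start of the episode above 0.03 m).
It also fails if it takes over 42 s, if anything falls off the work surface, if the arm or the gripper's body presses on something with over 40 N, if the wrist force passes 120 N, or if a joint passes its speed limit or range.

## Robot

A 6-joint arm with a two-finger parallel gripper is mounted at the origin on a cart in front of the work surface, level with it; the furniture and walls round the work are solid. World frame = base frame: x ahead of the robot, y to its left, z up, the work surface at z = 0. Lengths are in m, angles in rad, forces in N, time in s.
With the tool pointing down it reaches from about 0.35 to 0.975 m from the base axis. Payload 4.9 kg.
Tool frame: the origin (TCP) lies at the very end of the fingers, on their centre line; the grasp point (between the pads) lies 19 mm behind it (r.grasp_offset is the distance from the TCP to the grasp point, in m); z points along the fingers, y is the line along which they close (so a half turn about z gives the same grasp; the last joint's range is limited). The gripper opens to 85 mm and grips with 20 to 120 N. Pads are 22 mm wide; open, the fingers measure 114 mm over their backs; the gripper's body (76 mm by 85 mm) begins 54 mm behind the grasp point. The pads swing forward as they close: fully open they stand 13 mm farther back than shut.
Start: joints at [1.098, 0.053, 1.613, -0, 1.476, -0.119], TCP at [0.217, 0.586, 0.21] pointing down, gripper open.
Joint ranges: [-3.01, 3.01], [-1.01, 2.22], [0.06, 2.58], [-1.02, 4.17], [0.09, 2.62], [-3.14, 3.14]. Speed limits (rad/s): [2.57, 2.57, 3.14, 3.14, 3.14, 3.14].

## Interface

Orientations are given as a unit quaternion [x, y, z, w].
In Python, from plant import r gives the robot as it stands.
- The arm moves only by the shell command python3 -m creep 'ROWS' [FORCE]. ROWS is JSON, a list of rows, each a list of 3 entries, a list of its own where there are three numbers: the finger opening in m, from 0 to 0.0854, then the shift along the world's x, y, z in m, then the turn, a rotation vector about the world's x, y, z in rad. In form: [[gripper, [tx, ty, tz], [rx, ry, rz]], ...]. A call has 1 to 12 rows; each row is the pose to reach, as a shift and turn from the pose commanded when the call began; what a row does not reach only later rows make up. A row lasts 1/8 s, in which the tool goes at most 62.5 mm and 10.7 degrees, less where a joint would pass 70% of its speed; a pose out of reach is approached as far as the arm can. A call with a gripper value outside its range is refused whole. The fingers move at their own pace and stop on an object; FORCE is the grip in N (left out, the last holds). Time passes only in rows, so rows that repeat a pose let the fingers close. It gives the time, the measured TCP pose, the force, the opening and the grip force at its end, in the units of the state.
- r.observe(): the state, without advancing time (a new reading comes with each control period).
- r.snapshot(name): name is "scene" or "top" or "wrist"; returns a dict with "pixels" (420x560x3 uint8, red, green, blue), "depth" (420x560 float32, m along the optical axis (not along the pixel's ray), 0 where there is no reading), "fov_y" (degrees; the focal length in pixels is half the picture's height over the tangent of half this angle, whatever the lens; pixels are square), "cx", "cy" (the principal point, pixels), "R" (3x3) and "t" (3): a world point X has camera coordinates R X + t; the wrist camera has in their place "T_tool_cam" (4x4, takes a point from camera to tool coordinates, whose origin is the TCP and whose axes are the flange's). Camera axes: x right, y down, z forward; pixel columns grow to the right and rows downward; lengths in m; the calibration is good to about 2 mm. A picture is of the moment at which its call begins: read the wrist's pose just before it.
- r.finish_job(): hands the job in; it is judged then, once.
The state is a dict: "clock": time; "joint_positions": joint angles; "qd": joint speeds; "effort": joint torques, N m; "tcp_pos": TCP position; "tcp_rot": TCP orientation; "wrist_force": force on the tool from outside, world axes, zero at the start; "ft_torque": the same for the moment, N m; "gripper_width": finger opening in m; "finger_force": force on a finger pad.
Only numpy, scipy, OpenCV 4.12 (cv2) and the standard library are available. Lean on these libraries where they do the work, as an engineer would, in place of code of your own. Each camera call takes 0.05 s, during which the arm holds its last target. There are 200 camera calls.

## Working session

There is one attempt and no reset: what is moved stays moved. The work goes in short steps, Python scripts to look and compute and a shell command to move; the robot and the scene stay as the last step left them, time stands still between calls to the robot, and variables do not carry over. Pictures are saved under pics/ and viewed, at most 10 in all, crops included, and the job is handed in when it is done.

```bash
mkdir -p pics; ls; python3 - <<'E'
from plant import r
import cv2,numpy as np
for n in ["scene","top"]:
    s=r.snapshot(n); cv2.imwrite(f"pics/{n}0.png",s["pixels"][:,:,::-1]); np.savez(f"{n}0.npz",**{k:v for k,v in s.items()})
    print(n,s["fov_y"],s["cx"],s["cy"],np.round(s["R"],3).tolist(),np.round(s["t"],3))
print(r.observe(), r.grasp_offset)
E
```

```text
pics
scene 44.216807322750306 280.04662294146914 212.17446349439646 [[0.643, -0.766, -0.005], [-0.501, -0.416, -0.759], [0.579, 0.491, -0.651]] [-0.42   0.301  0.737]
top 57.60293516649287 276.88793145796626 211.73939254662437 [[-0.007, -0.999, 0.033], [-0.999, 0.006, -0.042], [0.042, -0.034, -0.999]] [-0.103  0.558  0.889]
{'clock': 0.1, 'joint_positions': array([ 1.09807248e+00,  5.32860598e-02,  1.61414712e+00,  1.32925273e-05,
        1.47602262e+00, -1.19010189e-01]), 'qd': array([ 0.00083819, -0.00233415, -0.005562  ,  0.0017979 , -0.00387119,
        0.00029365]), 'effort': array([-2.84696716e-04, -3.94903350e+01, -3.71361709e+01, -6.11224436e-05,
        3.94195144e-03, -3.33981163e-06]), 'tcp_pos': array([0.21621478, 0.58576567, 0.20909469]), 'tcp_rot': array([ 1.75936857e-01,  9.84401013e-01, -8.89165969e-04, -2.77946199e-04]), 'wrist_force': array([ 0.76220073, -0.10626844, -0.42004428]), 'ft_torque': array([-0.0640576 , -0.03070073, -0.01383223]), 'finger_force': 0.0, 'gripper_width': 0.08548004720560626} 0.0187
```

View pics/scene0.png

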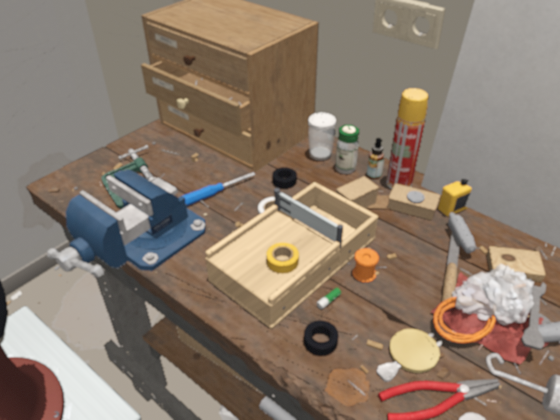

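View pics/top0.png

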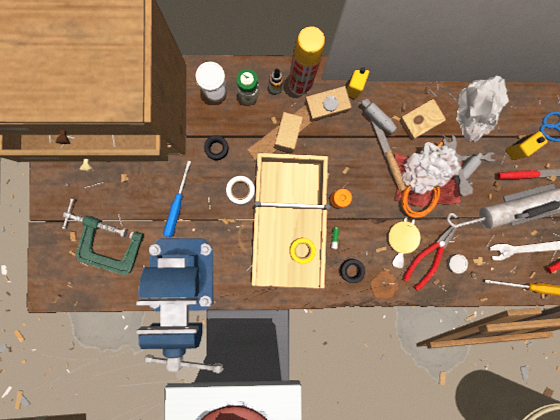

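The scene view shows the bin with its ledge towards the robot: flap at about (308,215), yellow roll at (283,257). In the top view the roll is at (302,250), the flap lies along row 206 (columns 256–327), and the bin spans columns 253–328 and rows 153–287.

Plan: straddle the roll with the fully open gripper, its closing line roughly along bin x. The front finger then opens the flap while the rear finger pushes the roll.

```bash
cat > h.py <<'E'
import numpy as np,cv2
def cloud(s):
    h,w=s["depth"].shape; f=h/2/np.tan(np.radians(float(s["fov_y"]))/2)
    v,u=np.mgrid[:h,:w]; d=s["depth"]
    P=np.stack([(u-s["cx"])/f*d,(v-s["cy"])/f*d,d],-1)
    return (P-s["t"])@s["R"]
def ray(s,u,v,z):
    f=s["depth"].shape[0]/2/np.tan(np.radians(float(s["fov_y"]))/2)
    c=-s["R"].T@s["t"]; d=s["R"].T@np.array([(u-s["cx"])/f,(v-s["cy"])/f,1])
    return c+d*(z-c[2])/d[2]
E
python3 - <<'E'
import numpy as np,cv2
from h import *
for n in ["top","scene"]:
    s=dict(np.load(n+"0.npz")); P=cloud(s); ok=s["depth"]>0
    hsv=cv2.cvtColor(s["pixels"],cv2.COLOR_RGB2HSV)
    m=((hsv[...,0]>22)&(hsv[...,0]<32)&(hsv[...,1]>190)&(hsv[...,2]>120)).astype(np.uint8)
    k,l,st,ce=cv2.connectedComponentsWithStats(m)
    ref=(302,250) if n=="top" else (283,257)
    for i in range(1,k):
        if st[i,4]>30 and np.hypot(*(ce[i]-ref))<25:
            c=max(cv2.findContours((l==i).astype(np.uint8),0,1)[0],key=len)
            e=cv2.minAreaRect(c); q=P[(l==i)&ok]
            top=q[q[:,2]>np.percentile(q[:,2],40)]
            print(n,"roll",st[i],ce[i],e,"ray@.084",ray(s,*e[0],.084).round(4),"cloud z",np.percentile(q[:,2],[5,50,95]).round(4),"mid",((top.min(0)+top.max(0))/2).round(4),top.max(0)-top.min(0))
    # flap and posts: high points near doorway
    reg=ok&(P[...,0]>.35)&(P[...,0]<.75)&(P[...,1]>-.35)&(P[...,1]<.1)
    c0=ray(s,*((291,206) if n=="top" else (308,215)),.1)
    near=ok&(np.hypot(P[...,0]-c0[0],P[...,1]-c0[1])<.11)&(P[...,2]>.097)&(P[...,2]<.12)
    q=P[near][:,:2]; mu=np.median(q,0)
    r=cv2.fitLine(q.astype(np.float32),cv2.DIST_HUBER,0,.01,.01).ravel(); d=r[:2]*np.sign(r[1])
    a=(q-r[2:])@d; 
    print(n,"door line",len(q),"dir",d,"extent",a.max()-a.min(),"mid",r[2:]+d*(a.max()+a.min())/2,"resid",np.std((q-r[2:])@[d[1],-d[0]]))
    # bin frame from wood outline: points at z 0.05..0.08 connected
    x=np.array([d[1],-d[0]]); o=r[2:]+d*(a.max()+a.min())/2
    B=np.stack([(P[...,:2]-o)@x,(P[...,:2]-o)@d],-1)
    g=ok&(P[...,2]>.055)&(P[...,2]<.08)&(abs(B[...,0])<.22)&(abs(B[...,1])<.1)
    b=B[g]; print(n,"bin ext (want x -180..118, y +-80)",np.percentile(b,[.5,99.5],axis=0).round(4))
    led=ok&(B[...,0]>-.17)&(B[...,0]<-.14)&(abs(B[...,1])<.05); print("ledge z",np.median(P[led][:,2]))
    print("yaw",np.degrees(np.arctan2(x[1],x[0])))
E
```

```text
top roll [290 238  25  25 238] [302.11764706 250.52521008] ((302.0, 250.0), (24.0, 24.0), 90.0) ray@.084 [ 0.4706 -0.1579  0.084 ] cloud z [0.0823 0.0845 0.0867] mid [ 0.4707 -0.1579  0.0863] [0.05188163 0.05229346 0.00409311]
top door line 235 dir [0.04856197 0.9988202 ] extent 0.1592156467756116 mid [ 0.56812068 -0.13439078] resid 0.0020148986071207124
top bin ext (want x -180..118, y +-80) [[-0.1784 -0.0791]
 [ 0.1169  0.0795]]
ledge z 0.06254351806422162
yaw -2.7834907
scene door line 420 dir [0.04423827 0.999021  ] extent 0.16088241089430008 mid [ 0.56670138 -0.13660371] resid 0.002128890497532138
scene bin ext (want x -180..118, y +-80) [[-0.1785 -0.0799]
 [ 0.1167  0.0788]]
ledge z 0.06064017482250382
yaw -2.5354934
```

```bash
python3 - <<'E'
import numpy as np,cv2
s=dict(np.load("top0.npz"))
cv2.imwrite("pics/topcrop.png",cv2.resize(s["pixels"][140:300,235:365,::-1],None,fx=3.7,fy=3.7,interpolation=cv2.INTER_CUBIC))
E
```

```text
(no output)
```

View pics/topcrop.png

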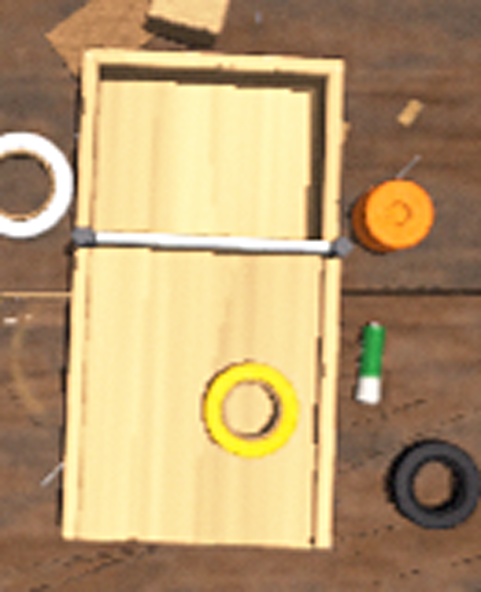

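The measured frame agrees with the given sizes: bin extents match within 3 mm, and ledge z is 62. The bin origin is about (0.5675, -0.1355) at yaw -2.65°, and the roll is at bin (-96, -27) mm. I'll push at 14° in the bin frame (11.4° in world). First I lift and move above the start.

```bash
python3 -m creep '[[0.0854,[0.0,0.0,0.06],[0,0,0]],[0.0854,[0.0,0.0,0.12],[0,0,-0.05]],[0.0854,[0.02,-0.057,0.12],[0,0,-0.15]],[0.0854,[0.04,-0.114,0.12],[0,0,-0.3]],[0.0854,[0.06,-0.17,0.12],[0,0,-0.45]],[0.0854,[0.08,-0.226,0.12],[0,0,-0.6]],[0.0854,[0.1,-0.282,0.12],[0,0,-0.75]],[0.0854,[0.12,-0.34,0.12],[0,0,-0.9]],[0.0854,[0.14,-0.396,0.12],[0,0,-1.016]],[0.0854,[0.16,-0.452,0.12],[0,0,-1.016]],[0.0854,[0.18,-0.508,0.12],[0,0,-1.016]],[0.0854,[0.2,-0.564,0.12],[0,0,-1.016]]]'
python3 -m creep '[[0.0854,[0.02,-0.057,0],[0,0,0]],[0.0854,[0.04,-0.114,0],[0,0,0]],[0.0854,[0.063,-0.178,0],[0,0,0]],[0.0854,[0.063,-0.178,-0.06],[0,0,0]],[0.0854,[0.063,-0.178,-0.12],[0,0,0]],[0.0854,[0.063,-0.178,-0.17],[0,0,0]],[0.0854,[0.063,-0.178,-0.17],[0,0,0]],[0.0854,[0.063,-0.178,-0.17],[0,0,0]]]'
python3 - <<'E'
from plant import r
import numpy as np,cv2
from scipy.spatial.transform import Rotation as R
from h import *
o=r.observe(); A=R.from_quat(o["tcp_rot"]).as_matrix(); print(o["clock"],o["tcp_pos"],A.round(3).tolist(),o["joint_positions"])
for n in ["wrist","scene"]:
    s=r.snapshot(n); cv2.imwrite(f"pics/{n}1.png",s["pixels"][:,:,::-1]); np.savez(n+"1.npz",**s)
E
```

```text
clock: 1.6
tcp_pos: [0.4166, 0.0204, 0.3299]
tcp_rot: [0.633, 0.774, 0.0, 0.0]
wrist_force: [0.3, 0.7, 0.5]
gripper_width: 0.0855
finger_force: 0.0
clock: 2.6
tcp_pos: [0.4806, -0.1562, 0.1624]
tcp_rot: [0.633, 0.775, 0.0, 0.001]
wrist_force: [0.4, -0.5, 0.6]
gripper_width: 0.0857
finger_force: 0.0
2.6 [ 0.48055485 -0.15616915  0.16235022] [[-0.2, 0.98, 0.002], [0.98, 0.2, -0.001], [-0.002, 0.002, -1.0]] [-4.61602202e-01 -2.06986711e-01  1.93898183e+00  2.21059352e-05
  1.40689502e+00 -6.62717720e-01]
```

View pics/wrist1.png

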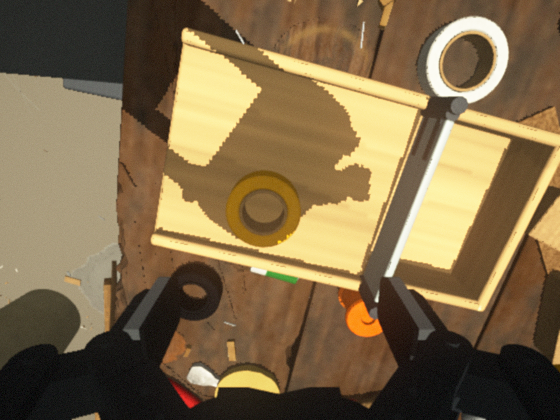

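View pics/scene1.png

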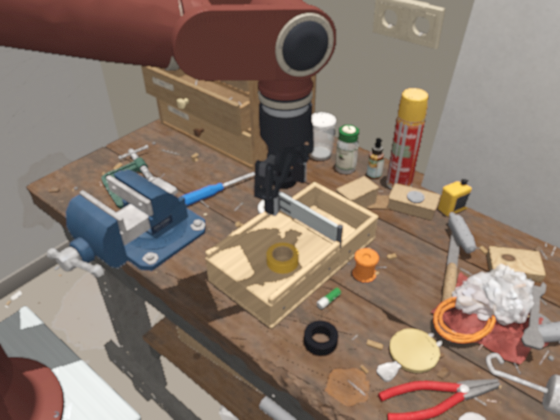

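The wrist view shows the roll at about (264,208), and the fingertips at about (160,300) and (395,300), one each side of it. I'll check the roll position and the fingertip depth using the wrist camera.

```bash
python3 - <<'E'
import numpy as np,cv2
from scipy.spatial.transform import Rotation as R
s=dict(np.load("wrist1.npz")); T=s["T_tool_cam"]
h,w=s["depth"].shape; f=h/2/np.tan(np.radians(float(s["fov_y"]))/2)
v,u=np.mgrid[:h,:w]; d=s["depth"]
P=np.stack([(u-s["cx"])/f*d,(v-s["cy"])/f*d,d],-1)@T[:3,:3].T+T[:3,3]
A=R.from_quat([0.633,0.775,0,0.001]).as_matrix(); W=P@A.T+[0.48055,-0.15617,0.16235]
ok=d>0
hsv=cv2.cvtColor(s["pixels"],cv2.COLOR_RGB2HSV)
m=ok&(hsv[...,1]>200)&(hsv[...,0]>18)&(hsv[...,0]<34)&(np.hypot(u-264,v-208)<50)&(W[...,2]>.078)
q=W[m];print(len(q),"roll world",(q.min(0)+q.max(0))/2,q.max(0)-q.min(0)); q=P[m]; print("roll tool",(q.min(0)+q.max(0))/2)
for sg in (-1,1):
    g=ok&(P[...,2]<.05)&(P[...,2]>-.06)&(P[...,1]*sg>.03)&(P[...,1]*sg<.065); q=P[g]
    t=q[q[:,2]>np.percentile(q[:,2],97)]
    print(sg,len(q),"finger maxz",np.percentile(q[:,2],[50,95,99,100]).round(4),"tip region",t.min(0).round(4),t.max(0).round(4), "all",q.min(0).round(4),q.max(0).round(4))
g=ok&(W[...,2]>.1)&(W[...,2]<.115); q=W[g]; print("high pts",q.min(0),q.max(0))
E
```

```text
2280 roll world [ 0.46884516 -0.1586282   0.08209057] [0.05466229 0.055053   0.00811951]
roll tool [ 0.00032996 -0.0118786   0.08021825]
-1 1966 finger maxz [-0.0499 -0.0377 -0.0351 -0.034 ] tip region [-0.0095 -0.0436 -0.0366] [ 0.0094 -0.0426 -0.034 ] all [-0.0116 -0.0569 -0.06  ] [ 0.0118 -0.0423 -0.034 ]
1 1958 finger maxz [-0.05   -0.0377 -0.0352 -0.0341] tip region [-0.0098  0.0421 -0.0363] [ 0.0092  0.043  -0.0341] all [-0.0114  0.0417 -0.06  ] [ 0.0119  0.0565 -0.0341]
high pts [ 0.55811964 -0.21492117  0.10000418] [ 0.57622024 -0.05503731  0.1123237 ]
```

```bash
python3 - <<'E'
import numpy as np
s=dict(np.load("wrist1.npz")); T=s["T_tool_cam"]; print(T.round(3).tolist(),s["fov_y"])
h,w=s["depth"].shape; f=h/2/np.tan(np.radians(float(s["fov_y"]))/2)
v,u=np.mgrid[:h,:w]; d=s["depth"]
P=np.stack([(u-s["cx"])/f*d,(v-s["cy"])/f*d,d],-1)@T[:3,:3].T+T[:3,3]
for (a,b) in [(165,285),(170,290),(160,300),(150,310),(178,300),(185,320),(190,335),(140,325),(120,350)]:
    print((a,b),d[b,a].round(4),P[b,a].round(4),s["pixels"][b,a])
# where tool points (0,+-.043,z) project
for z in (0,-.013,-.034,-.05):
    c=T[:3,:3].T@(np.array([0,-.043,z])-T[:3,3]); print(z,c[:2]/c[2]*f+[s["cx"],s["cy"]],c[2])
E
```

```text
[[0.0, -0.95, -0.313, 0.08], [1.0, 0.0, -0.0, -0.0], [0.0, -0.313, 0.95, -0.164], [0.0, 0.0, 0.0, 1.0]] 62.61290501809893
(165, 285) 0.1349 [ 0.0107 -0.0446 -0.0447] [56 50 42]
(170, 290) 0.1355 [ 0.0085 -0.0428 -0.0448] [40 29 23]
(160, 300) 0.1252 [ 0.0105 -0.0432 -0.0549] [34 28 25]
(150, 310) 0.1192 [ 0.0106 -0.0446 -0.0613] [45 40 36]
(178, 300) 0.1478 [-0.0021 -0.0433 -0.0353] [35 26 24]
(185, 320) 0.3821 [-0.1534 -0.1037  0.1615] [115  81  53]
(190, 335) 0.3896 [-0.1741 -0.1001  0.1626] [119  81  52]
(140, 325) 0.111 [ 0.0108 -0.0447 -0.0699] [68 64 59]
(120, 350) 0.0988 [ 0.0116 -0.0456 -0.0824] [25 23 24]
0 [196.81642956 258.98834675] 0.18069913996710563
-0.013 [190.81411696 270.81195333] 0.16835069353069676
-0.034 [179.00799234 294.06815173] 0.14840320313342092
-0.05 [167.63952135 316.46224172] 0.13320511521168693
```

```bash
python3 - <<'E'
import numpy as np
from h import *
s=dict(np.load("scene1.npz"));P=cloud(s);ok=s["depth"]>0
c=np.array([.48055,-.15617]);n=np.array([.98,.2]);t=np.array([-.2,.98])
B=np.stack([(P[...,:2]-c)@n,(P[...,:2]-c)@t,P[...,2]],-1)
g=ok&(abs(B[...,0])<.08)&(abs(B[...,1])<.03)&(B[...,2]>.13)&(B[...,2]<.26)
for sg in(-1,1):
    q=B[g&(B[...,0]*sg>.02)]; 
    for lo in np.arange(.13,.24,.01):
        k=q[(q[:,2]>=lo)&(q[:,2]<lo+.01)]
        if len(k): print(sg,lo.round(3),len(k),k.min(0).round(3),k.max(0).round(3))
E
```

```text
-1 0.19 12 [-0.049 -0.012  0.195] [-0.046  0.006  0.2  ]
-1 0.2 55 [-0.057 -0.014  0.2  ] [-0.044  0.006  0.21 ]
-1 0.21 72 [-0.057 -0.013  0.21 ] [-0.043  0.006  0.22 ]
-1 0.22 73 [-0.057 -0.013  0.22 ] [-0.043  0.005  0.23 ]
-1 0.23 22 [-0.056 -0.013  0.23 ] [-0.043 -0.007  0.24 ]
1 0.19 16 [ 0.043 -0.011  0.196] [0.052 0.009 0.2  ]
1 0.2 68 [ 0.041 -0.013  0.2  ] [0.05  0.009 0.21 ]
1 0.21 72 [ 0.041 -0.013  0.21 ] [0.05  0.009 0.22 ]
1 0.22 68 [ 0.041 -0.013  0.22 ] [0.049 0.009 0.23 ]
1 0.23 61 [ 0.042 -0.013  0.23 ] [0.053 0.004 0.24 ]
```

Both cameras put the open fingertips about 34 mm behind the TCP, so the body is closer to the flap top than expected. A slightly smaller opening should swing the tips forward, so I'll measure that.

```bash
python3 -m creep '[[0.07,[0,0,0],[0,0,0]],[0.07,[0,0,0],[0,0,0]],[0.07,[0,0,0],[0,0,0]],[0.07,[0,0,0],[0,0,0]]]'
cat > tips.py <<'E'
import numpy as np
from plant import r
from h import *
from scipy.spatial.transform import Rotation as R
o=r.observe(); p=o["tcp_pos"]; A=R.from_quat(o["tcp_rot"]).as_matrix(); print(o["clock"],p,o["gripper_width"])
s=r.snapshot("wrist");T=s["T_tool_cam"]
h,w=s["depth"].shape; f=h/2/np.tan(np.radians(float(s["fov_y"]))/2)
v,u=np.mgrid[:h,:w]; d=s["depth"]
P=np.stack([(u-s["cx"])/f*d,(v-s["cy"])/f*d,d],-1)@T[:3,:3].T+T[:3,3]
for sg in(-1,1):
    q=P[(d>0)&(P[...,2]<.03)&(P[...,2]>-.06)&(P[...,1]*sg>.02)&(P[...,1]*sg<.065)&(abs(P[...,0])<.014)]
    print("wrist",sg,q.min(0).round(4),q.max(0).round(4))
s=r.snapshot("scene");B=(cloud(s)-p)@A; ok=s["depth"]>0
g=ok&(abs(B[...,0])<.06)&(abs(B[...,1])<.08)&(B[...,2]>-.13)&(B[...,2]<-.0)
q=B[g]
for lo in np.arange(-.13,0,.01):
    k=q[(q[:,2]>=lo)&(q[:,2]<lo+.01)]
    if len(k): print(lo.round(3),len(k),k.min(0).round(3),k.max(0).round(3))
E
python3 tips.py
```

```text
clock: 3.2
tcp_pos: [0.4795, -0.1557, 0.1602]
tcp_rot: [0.633, 0.774, -0.0, 0.0]
wrist_force: [0.0, -0.2, 0.4]
gripper_width: 0.0698
finger_force: 0.0
3.2 [ 0.47952156 -0.15573074  0.16024773] 0.06984851770813083
wrist -1 [-0.0116 -0.0491 -0.06  ] [ 0.0116 -0.0347 -0.0284]
wrist 1 [-0.0116  0.0342 -0.06  ] [ 0.0119  0.0488 -0.028 ]
-0.13 350 [-0.021 -0.07  -0.13 ] [ 0.012  0.067 -0.12 ]
-0.12 245 [-0.021 -0.069 -0.12 ] [ 0.01   0.069 -0.11 ]
-0.11 275 [-0.019 -0.069 -0.11 ] [ 0.011  0.069 -0.1  ]
-0.1 249 [-0.018 -0.068 -0.1  ] [ 0.011  0.066 -0.09 ]
-0.09 226 [-0.018 -0.068 -0.09 ] [ 0.01   0.066 -0.08 ]
-0.08 153 [-0.015 -0.067 -0.08 ] [ 0.011  0.065 -0.07 ]
-0.07 98 [-0.013 -0.049 -0.07 ] [ 0.008  0.049 -0.06 ]
-0.06 146 [-0.013 -0.05  -0.06 ] [ 0.009  0.042 -0.05 ]
-0.05 140 [-0.013 -0.049 -0.05 ] [ 0.009  0.042 -0.04 ]
-0.04 113 [-0.013 -0.049 -0.04 ] [ 0.009  0.043 -0.03 ]
-0.03 23 [-0.01  -0.042 -0.03 ] [ 0.008  0.037 -0.027]
```

Tips are at -28 mm with the 70 mm opening. I'll shift back 9 mm so the rear finger clears the roll, and descend until the tips are at z ≈ 70 mm.

```bash
python3 -m creep '[[0.07,[-0.009,-0.002,0],[0,0,0]],[0.07,[-0.009,-0.002,-0.04],[0,0,0]],[0.07,[-0.009,-0.002,-0.08],[0,0,0]],[0.07,[-0.009,-0.002,-0.1],[0,0,0]],[0.07,[-0.009,-0.002,-0.118],[0,0,0]],[0.07,[-0.009,-0.002,-0.118],[0,0,0]],[0.07,[-0.009,-0.002,-0.118],[0,0,0]]]'
python3 - <<'E'
from plant import r
import cv2,numpy as np
a=r.snapshot("wrist")["pixels"][:,:,::-1]; b=r.snapshot("scene")["pixels"][150:330,180:400,::-1]
b=cv2.resize(b,None,fx=1.8,fy=1.8); a=cv2.resize(a,(396,297)); b=cv2.resize(b,(396,324))
c=np.zeros((324,792,3),np.uint8); c[:297,:396]=a; c[:,396:]=b; cv2.imwrite("pics/both2.png",c)
E
```

```text
clock: 4.18
tcp_pos: [0.4712, -0.1582, 0.0432]
tcp_rot: [0.633, 0.774, 0.0, 0.001]
wrist_force: [-0.0, -0.0, 0.5]
gripper_width: 0.0697
finger_force: 0.0
```

View pics/both2.png

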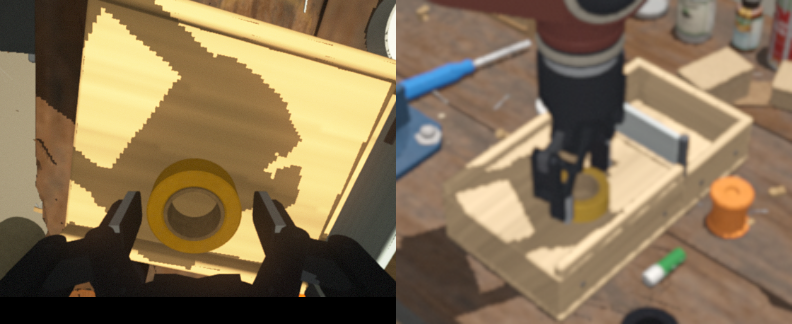

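The roll at (193,208) in the wrist half sits between the two finger pads at (125,220) and (268,220), untouched. Now I push along n = (0.98, 0.2).

```bash
python3 -m creep '[[0.07,[0.005,0.001,0],[0,0,0]],[0.07,[0.01,0.002,0],[0,0,0]],[0.07,[0.015,0.003,0],[0,0,0]],[0.07,[0.02,0.004,0],[0,0,0]],[0.07,[0.025,0.005,0],[0,0,0]],[0.07,[0.03,0.006,0],[0,0,0]],[0.07,[0.035,0.007,0],[0,0,0]],[0.07,[0.04,0.008,0],[0,0,0]],[0.07,[0.045,0.009,0],[0,0,0]]]'
python3 - <<'E'
from plant import r
import cv2,numpy as np
a=r.snapshot("wrist")["pixels"][:,:,::-1]; b=r.snapshot("scene")["pixels"][150:330,180:400,::-1]
a=cv2.resize(a,(396,297)); b=cv2.resize(b,(396,324))
c=np.zeros((324,792,3),np.uint8); c[:297,:396]=a; c[:,396:]=b; cv2.imwrite("pics/both3.png",c)
E
```

```text
clock: 5.4
tcp_pos: [0.5157, -0.1487, 0.0421]
tcp_rot: [0.633, 0.775, -0.0, -0.0]
wrist_force: [-4.0, -2.0, 1.6]
gripper_width: 0.0699
finger_force: 2.0
```

View pics/both3.png

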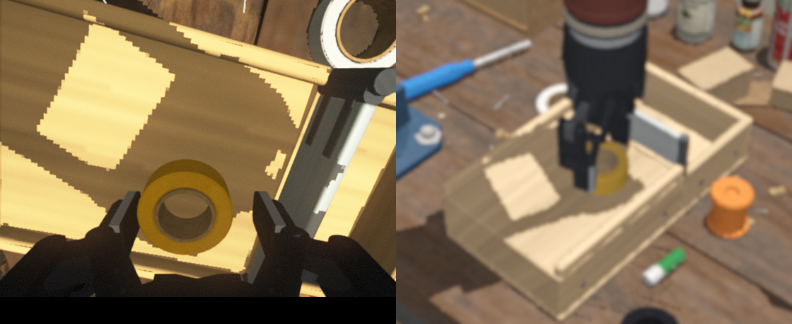

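The roll at (185,207) rests on the rear finger, and the front finger has just reached the flap (contact about 4 N). I continue.

```bash
python3 -m creep '[[0.07,[0.005,0.001,0],[0,0,0]],[0.07,[0.01,0.002,0],[0,0,0]],[0.07,[0.015,0.003,0],[0,0,0]],[0.07,[0.02,0.004,0],[0,0,0]],[0.07,[0.024,0.005,0],[0,0,0]],[0.07,[0.027,0.0055,0],[0,0,0]]]'
python3 - <<'E'
from plant import r
import cv2,numpy as np
a=r.snapshot("wrist")["pixels"][:,:,::-1]; b=r.snapshot("top")["pixels"][140:300,190:386,::-1]
a=cv2.resize(a,(396,297)); b=cv2.resize(b,(396,324))
c=np.zeros((324,792,3),np.uint8); c[:297,:396]=a; c[:,396:]=b; cv2.imwrite("pics/both4.png",c)
E
```

```text
clock: 6.25
tcp_pos: [0.5421, -0.1438, 0.0419]
tcp_rot: [0.633, 0.774, -0.001, -0.0]
wrist_force: [-3.9, -2.8, 1.2]
gripper_width: 0.0698
finger_force: 2.5
```

View pics/both4.png

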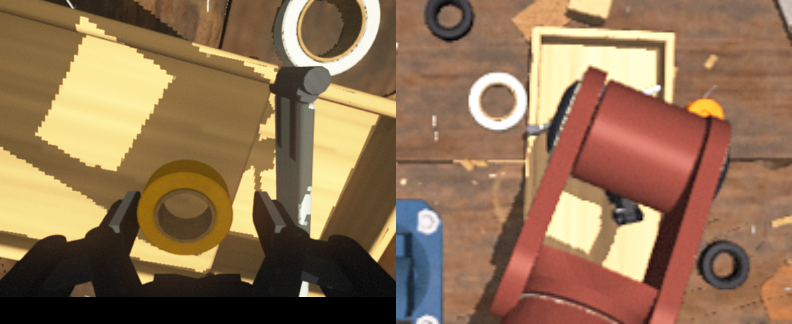

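The flap at (300,150) is about 20° open, held by the front finger, and the roll at (185,207) is still before the doorway. I hold briefly, then push through.

```bash
python3 -m creep '[[0.07,[0,0,0],[0,0,0]],[0.07,[0.004,0.0008,0],[0,0,0]],[0.07,[0.009,0.0018,0],[0,0,0]],[0.07,[0.013,0.0026,0],[0,0,0]],[0.07,[0.017,0.0034,0],[0,0,0]],[0.07,[0.021,0.0042,0],[0,0,0]],[0.07,[0.026,0.0052,0],[0,0,0]],[0.07,[0.031,0.0062,0],[0,0,0]],[0.07,[0.036,0.0072,0],[0,0,0]],[0.07,[0.041,0.0082,0],[0,0,0]],[0.07,[0.047,0.0094,0],[0,0,0]],[0.07,[0.053,0.0106,0],[0,0,0]]]'
python3 - <<'E'
from plant import r
import cv2,numpy as np
a=r.snapshot("wrist")["pixels"][:,:,::-1]; b=r.snapshot("scene")["pixels"][150:330,180:400,::-1]
a=cv2.resize(a,(396,297)); b=cv2.resize(b,(396,324))
c=np.zeros((324,792,3),np.uint8); c[:297,:396]=a; c[:,396:]=b; cv2.imwrite("pics/both5.png",c)
E
```

```text
clock: 7.85
tcp_pos: [0.5952, -0.1322, 0.0418]
tcp_rot: [0.633, 0.775, -0.0, -0.001]
wrist_force: [-5.1, -2.4, 0.1]
gripper_width: 0.0699
finger_force: 1.7
```

View pics/both5.png

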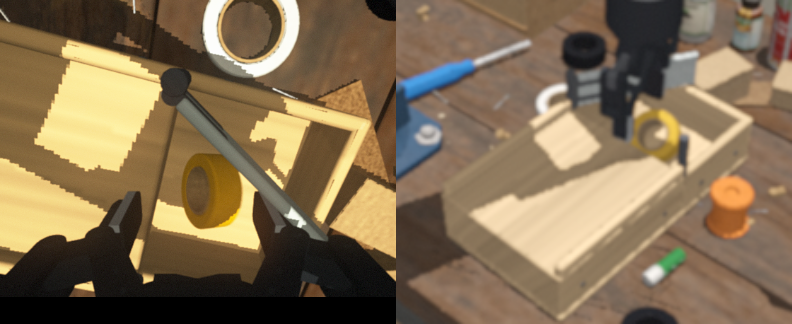

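The roll at (212,190) is tipping past the ledge edge (column 165) into the bin, with the flap wide open. I wait while it settles, then check.

```bash
python3 -m creep '[[0.07,[0,0,0],[0,0,0]],[0.07,[0,0,0],[0,0,0]],[0.07,[0,0,0],[0,0,0]],[0.07,[0,0,0],[0,0,0]]]'
python3 - <<'E'
from plant import r
import cv2,numpy as np
from h import *
a=r.snapshot("wrist")["pixels"][:,:,::-1]; s=r.snapshot("scene"); b=s["pixels"][150:330,180:400,::-1]
hsv=cv2.cvtColor(s["pixels"],cv2.COLOR_RGB2HSV);P=cloud(s)
m=(s["depth"]>0)&(hsv[...,1]>190)&(hsv[...,0]>18)&(hsv[...,0]<34)&(abs(P[...,0]-.6)<.09)&(abs(P[...,1]+.135)<.075)
q=P[m]; print(len(q),q.min(0),q.max(0))
a=cv2.resize(a,(396,297)); b=cv2.resize(b,(396,324))
c=np.zeros((324,792,3),np.uint8); c[:297,:396]=a; c[:,396:]=b; cv2.imwrite("pics/both6.png",c)
E
```

```text
clock: 8.45
tcp_pos: [0.5955, -0.1327, 0.0422]
tcp_rot: [0.633, 0.774, -0.0, 0.0]
wrist_force: [-2.1, -1.6, -2.6]
gripper_width: 0.0698
finger_force: 1.5Traceback (most recent call last):
  File "<stdin>", line 7, in <module>
    return umr_minimum(a, axis, None, out, keepdims, initial, where)
ValueError: zero-size array to reduction operation minimum which has no identity
```

```bash
cat > roll.py <<'E'
from plant import r
import cv2,numpy as np
from scipy.spatial.transform import Rotation as R
from h import *
o=r.observe(); A=R.from_quat(o["tcp_rot"]).as_matrix(); print(o["clock"],o["tcp_pos"],o["wrist_force"])
ex=np.array([.9989,-.0462]);ey=np.array([.0462,.9989]);og=np.array([.5675,-.1355])
for n in ["wrist","top"]:
    s=r.snapshot(n)
    if n=="wrist":
        T=np.eye(4);T[:3,:3]=A;T[:3,3]=o["tcp_pos"];T=np.linalg.inv(T@s["T_tool_cam"]);s["R"]=T[:3,:3];s["t"]=T[:3,3]
    P=cloud(s);hsv=cv2.cvtColor(s["pixels"],cv2.COLOR_RGB2HSV)
    bx=(P[...,:2]-og)@ex;by=(P[...,:2]-og)@ey
    m=(s["depth"]>0)&(hsv[...,1]>200)&(hsv[...,0]>18)&(hsv[...,0]<34)&(bx>-.03)&(bx<.11)&(abs(by)<.07)
    if m.sum()>5: print(n,m.sum(),"roll bin x",np.percentile(bx[m],[2,98]),"y",np.percentile(by[m],[2,98]),"z",np.percentile(P[m][:,2],[2,50,98]))
    hi=(s["depth"]>0)&(P[...,2]>.098)&(P[...,2]<.113)&(abs(by)<.09)&(bx>-.03)&(bx<.12); 
    if hi.sum()>5: print(n,"flap/posts x",np.percentile(bx[hi],[1,50,99]))
    cv2.imwrite(f"pics/r_{n}_{o['clock']:.2f}.png",s["pixels"][:,:,::-1])
E
python3 roll.py
```

```text
8.55 [ 0.59549472 -0.13267469  0.04217431] [-1.76931935 -1.77675254 -1.96055973]
wrist 2485 roll bin x [0.04248674 0.09223931] y [-0.02221629  0.03053055] z [0.01540606 0.03001109 0.03156033]
wrist flap/posts x [-0.01850072  0.02393924  0.08181479]
top flap/posts x [0.02974263 0.0381161  0.04876408]
```

The roll lies flat in the bin: top at z 30 mm, centre at bin (67, 4) mm. Now I draw back along the push line, so the flap follows the finger shut, then lift.

```bash
python3 -m creep '[[0.07,[-0.01,-0.002,0],[0,0,0]],[0.07,[-0.02,-0.004,0],[0,0,0]],[0.07,[-0.03,-0.006,0],[0,0,0]],[0.07,[-0.04,-0.008,0],[0,0,0]],[0.07,[-0.05,-0.01,0],[0,0,0]],[0.07,[-0.06,-0.012,0],[0,0,0]],[0.07,[-0.07,-0.014,0],[0,0,0]],[0.07,[-0.08,-0.016,0],[0,0,0]],[0.07,[-0.09,-0.018,0],[0,0,0]],[0.07,[-0.1,-0.02,0],[0,0,0]],[0.07,[-0.11,-0.022,0],[0,0,0]],[0.07,[-0.12,-0.024,0],[0,0,0]]]'
python3 -m creep '[[0.07,[0,0,0],[0,0,0]],[0.07,[0,0,0.03],[0,0,0]],[0.07,[0,0,0.07],[0,0,0]],[0.07,[0,0,0.12],[0,0,0]],[0.07,[-0.02,0,0.16],[0,0,0]],[0.07,[-0.02,0,0.16],[0,0,0]],[0.07,[-0.02,0,0.16],[0,0,0]],[0.07,[-0.02,0,0.16],[0,0,0]]]'
python3 roll.py; ls -t pics | head -2
```

```text
clock: 10.15
tcp_pos: [0.475, -0.1568, 0.0423]
tcp_rot: [0.633, 0.774, 0.0, 0.0]
wrist_force: [-0.4, 0.5, 0.2]
gripper_width: 0.07
finger_force: 0.0
clock: 11.15
tcp_pos: [0.4549, -0.1562, 0.2002]
tcp_rot: [0.633, 0.775, -0.0, -0.002]
wrist_force: [-0.4, 0.5, 0.3]
gripper_width: 0.0698
finger_force: 0.0
11.15 [ 0.45487753 -0.15615207  0.20015775] [-0.42538509  0.45005038  0.28193034]
wrist 1280 roll bin x [0.04466385 0.09600568] y [-0.02197937  0.02887121] z [0.0276296  0.03001915 0.03148159]
wrist flap/posts x [-0.00518191 -0.00179851  0.00349254]
top 212 roll bin x [0.04379486 0.09506793] y [-0.02131326  0.02782648] z [0.02242171 0.03029744 0.0335749 ]
top flap/posts x [-0.00361508  0.00056465  0.0048409 ]
r_top_11.15.png
r_wrist_11.15.png
```

The roll is flat in the bin, the flap is shut (all high points within ±5 mm of the door line), and the robot is clear. I'm handing the job in.

```bash
python3 -c "
from plant import r
print(r.finish_job())"
```

```text
the job is handed in; nothing more can be done
None
```

The yellow roll was pushed through the doorway into the bin and lies flat on its floor. The flap is shut behind it, the robot is clear and no bystander was touched as far as I saw. I handed the job in after about 11 s, but it returned no verdict.

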